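# Scan a reagent cartridge and clamp it in its nest

### The arm

A 6-joint arm with a two-finger parallel gripper is mounted at the origin on the work surface. World frame = base frame: x ahead of the robot, y to its left, z up, the work surface at z = 0. Lengths are in mm, angles in rad, forces in N, time in s.
With the tool pointing down it reaches from about 300 to 775 mm from the base axis. Payload 14.6 kg.
Tool frame: the origin (TCP) lies at the very end of the fingers, on their centre line; the grasp point (between the pads) lies 19 mm behind it (robot.grasp_offset is the distance from the TCP to the grasp point, in mm); z points along the fingers, y is the line along which they close (so a half turn about z gives the same grasp; the last joint's range is limited). The gripper opens to 85 mm and grips with 20 to 120 N. Pads are 22 mm wide; open, the fingers measure 114 mm over their backs; the gripper's body (76 mm by 85 mm) begins 54 mm behind the grasp point. The pads swing forward as they close: fully open they stand 13 mm farther back than shut.
Start: joints at [-1.175, 0.3, 1.521, -0, 1.321, -0.067], TCP at [245.542, -492.137, 231.281] pointing down, gripper open.
Joint ranges: [-3.03, 3.03], [-0.79, 2.21], [0.23, 2.52], [-1.04, 4.18], [0, 3.07], [-2.55, 2.55]. Speed limits (rad/s): [2.22, 2.22, 2.57, 3.14, 3.14, 3.14].

### API

Orientations are given as [roll, pitch, yaw] about the fixed x, y, z axes, in that order (R = Rz(yaw) Ry(pitch) Rx(roll)).
In Python, from workcell import robot gives the robot as it stands.
- The arm moves only by the tool send_rows, never from a script. Its argument "steps" is a list of rows, each a list of 3 entries, a list of its own where there are three numbers: the shift along the tool's x, y, z scaled (see below), then the turn, a rotation vector about the tool's x, y, z scaled (see below), then the closure, from 0 (fully open) to 1 (shut). A call has 1 to 10 rows; each row shifts and turns the commanded pose from where the row before left it, along the tool's axes as they then stand; what a row does not reach is not made up. The controller multiplies each number of a shift by 0.75 m and each number of a turn by pi/4 rad. A row lasts 1/12 s, in which the tool goes at most 41.7 mm and 7.16 degrees, less where a joint would pass 70% of its speed; a pose out of reach is approached as far as the arm can. A call with a number of a shift or a turn outside -1 to 1 is refused whole. A call with a gripper value outside its range is refused whole. The fingers move at their own pace and stop on an object; "force" is the grip in N (left out, the last holds). Time passes only in rows, so rows that do not move let the fingers close. It gives the time, the measured TCP pose, the force, the opening and the grip force at its end, in the units of the state.
- robot.get_state(): the state, without advancing time (a new reading comes with each control period).
- robot.camera(name): name is "scene" or "top" or "wrist"; returns a dict with "image" (420x560x3 uint8, blue, green, red), "fx", "fy", "cx", "cy" (pixels), "rvec" (rotation vector, rad) and "tvec" (3), from world to camera coordinates, as OpenCV has them. Camera axes: x right, y down, z forward; pixel columns grow to the right and rows downward; lengths in mm; the calibration is good to about 2 mm. A picture is of the moment at which its call begins. There is no depth.
- robot.job_done(): hands the job in; it is judged then, once.
The state is a dict: "t": time; "qpos": joint angles; "joint_velocities": joint speeds; "joint_efforts": joint torques, N m; "tool_pos": TCP position; "tcp_rot": TCP orientation; "force": force on the tool from outside, world axes, zero at the start; "ft_torque": the same for the moment, N m; "width": finger opening in mm; "gripper_force": force on a finger pad.
Only numpy, scipy, OpenCV 4.12 (cv2) and the standard library are available. Lean on these libraries where they do the work, as an engineer would, in place of code of your own. Each camera call takes 0.05 s, during which the arm holds its last target. There are 200 camera calls.

### The job

First pull the red clamp knob of the cartridge nest out until it clicks open and stays. Then take the blue cartridge, which stands on edge in the rack, lay it flat with its wells up on the middle of the code reader pad and let go of it so that the code underneath is read; after that pick it up again, set it flat in the nest, wells up (either way round), and push the knob fully home so that the clamp holds it. Leave the orange and grey cartridges standing in the rack.

Things in the scene. Friction and masses are not known exactly. Their poses are not given: they have to be found in the camera images.
- nest: Fixed aluminium nest, base 192 x 104 x 20 mm. Origin: on the table below the pocket's centre; x along the pocket, away from the knob; base spans x -113..+79 mm. Pocket 125 x 65 mm between black locators with sloped lead-ins, up to 20 mm above its floor; the middle 72 mm of both long sides is open for fingers. White clamp housing at x -112..-76, y -30..30, top 65 mm above the table (pin 74)
- nest_seat (a point): Centre of the pocket floor, 20 mm above the table, axes as the nest's: the centre of the cartridge's underside belongs here.
- clamp (a joint): Clamp slide along the nest's -x. 0 m: fully home, its 24 mm wide steel tongue reaches 10 mm into the pocket, 12 mm above the floor, over the cartridge's end skirt (blocks the pocket when empty). 0.036 m: fully out, pocket free. A sprung detent holds either end; moving past it takes about 8 to 14 N. It goes home only over a cartridge lying flat on the pocket floor
- knob_grip (a point): Centre of the red round knob: a cylinder 34 mm across and 28 mm long, its axis level along the nest's x, 45 mm above the table, on a 10 mm rod; when home its centre is 28 mm out from the housing's face. It moves with the slide. Pinch it from above across the nest's y
- pad: Fixed black code reader pad, 200 x 160 x 8 mm, with a green glass window in the middle. Origin: centre of its underside, x along the 200 mm.
- pad_center (a point): Centre of the pad's top face, 8 mm above the table.
- rack: Fixed grey rack, base 200 x 140 x 10 mm. Origin: centre of its underside. Three slots run along y at x = -66, 0 and +66 mm; each holds one standing cartridge at its two ends only (guides 28 mm wide, up to 34 mm above the table; the middle 90 mm is free for fingers). Which cartridge stands in which slot varies
- cart_blue: Blue cartridge, 120 x 60 x 24 mm. Origin: centre of underside (yellow label); x along the 120, y across the 60, z out to the face with dark wells, 24 mm up. Each end: white skirt 12 mm long, 10 mm thick; between them flat-sided, 24 mm thick. To be scanned and clamped. Starts on edge in the rack, y up, wells away from the robot (z along rack +x), top 70 mm above the table
- cart_orange: Orange cartridge, 120 x 60 x 24 mm. Origin: centre of underside (yellow label); x along the 120, y across the 60, z out to the face with dark wells, 24 mm up. Each end: white skirt 12 mm long, 10 mm thick; between them flat-sided, 24 mm thick. A bystander. Starts on edge in the rack, y up, wells away from the robot (z along rack +x), top 70 mm above the table
- cart_grey: Grey cartridge, 120 x 60 x 24 mm. Origin: centre of underside (yellow label); x along the 120, y across the 60, z out to the face with dark wells, 24 mm up. Each end: white skirt 12 mm long, 10 mm thick; between them flat-sided, 24 mm thick. A bystander. Starts on edge in the rack, y up, wells away from the robot (z along rack +x), top 70 mm above the table
Not all that is in view belongs to the job. What is shaped like the cart_blue but green or turquoise is not meant.

How it is judged (in metres and radians):
On the way, in this order (a step that is already met when the one before it is completed fails the run):
1. the clamp knob is pulled fully out and the slide stays there (value of joint clamp above 0.032 m), for 0.2 s.
2. the blue cartridge lies flat, wells up, released, on the middle of the reader pad (horizontal distance between cart_blue and pad_center below 0.055 m and z of cart_blue in the frame of pad_center below 0.004 m and angle between cart_blue's own z axis and vertical below 0.1 rad and contact force between the fingers and cart_blue below 0.2 N and linear speed of cart_blue below 0.02 m/s), for 0.2 s.
3. the blue cartridge lies flat in the nest, wells up, while the clamp is open (horizontal distance between cart_blue and nest_seat below 0.007 m and z of cart_blue in the frame of nest_seat between -0.003 and 0.003 m and angle between the x axis of cart_blue and the x axis of nest, either way round below 0.12 rad and angle between cart_blue's own z axis and vertical below 0.06 rad and value of joint clamp above 0.025 m), for 0.2 s.
At the end, for the whole second after the job is handed in: The blue cartridge lies at rest on the nest's pocket floor (within 7 mm of the centre, 3 mm of the floor's height, 0.12 rad of the pocket's length either way round, wells up within 0.06 rad), the clamp slide is within 4 mm of fully home, the other two cartridges stand upright in the rack (horizontal distance between cart_blue and nest_seat below 0.007 m and z of cart_blue in the frame of nest_seat between -0.003 and 0.003 m and angle between the x axis of cart_blue and the x axis of nest, either way round below 0.12 rad and angle between cart_blue's own z axis and vertical below 0.06 rad and value of joint clamp below 0.004 m and linear speed of cart_blue below 0.01 m/s and angle between each of cart_orange, cart_grey's own y axis and vertical below 0.15 rad); the robot touches nothing.
It fails at once if the orange cartridge is moved by more than 20 mm (distance of cart_orange from where it was at the start of the episode above 0.02 m).
It fails at once if the grey cartridge is moved by more than 20 mm (distance of cart_grey from where it was at the start of the episode above 0.02 m).
It also fails if it takes over 72 s, if anything falls off the work surface, if the arm or the gripper's body presses on something with over 40 N, if the wrist force passes 120 N, or if a joint passes its speed limit or range.

## Working session

There is one attempt and no reset: what is moved stays moved. The work goes in short steps, Python scripts to look and compute and a tool call to move; the robot and the scene stay as the last step left them, time stands still between calls to the robot, and variables do not carry over. Pictures are saved under pics/ and viewed, at most 10 in all, crops included, and the job is handed in when it is done.

Besides the shell and the picture viewer there is one more tool, called after ">>>" as name([rows], argument=value, ...), one row to a line, values as JSON. send_rows: Moves the arm, as the interface text tells. Its arguments: {"type":"object","properties":{"steps":{"type":"array"},"force":{"type":"number"}},"required":["steps"]}

```bash
mkdir -p pics; ls; python3 - <<'E'
from workcell import robot
import cv2,numpy as np
for n in("scene","top"):
    c=robot.camera(n);cv2.imwrite(f"pics/{n}0.png",c["image"]);print(n,c["fx"],c["cx"],c["cy"],c["rvec"],c["tvec"])
print(robot.get_state(),robot.grasp_offset)
E
```

```text
pics
scene 455.19674357691747 277.2329745627028 211.61763671191304 [ 2.083215    1.15462268 -0.51598257] [-329.47242196 -196.26733556 1478.64309218]
top 540.062901540585 281.03628392778376 202.20143150262493 [ 2.14578799 -2.18173864  0.07719092] [ 143.41791076  498.41064471 1327.33405916]
{'t': 0.1, 'qpos': array([-1.17460621e+00,  3.00425184e-01,  1.52152975e+00,  2.81529737e-05,
        1.32068016e+00, -6.66371342e-02]), 'joint_velocities': array([-0.00086147, -0.001523  , -0.00154133, -0.00043279, -0.00098224,
        0.00027563]), 'joint_efforts': array([ 2.96993792e-03, -5.44380605e+01, -3.62366903e+01,  9.50571120e-05,
        3.08053844e-03,  2.29522897e-05]), 'tool_pos': array([ 245.46841133, -491.95154409,  230.76821013]), 'tcp_rot': array([-3.14055435e+00, -9.66227658e-05,  4.62820222e-01]), 'force': array([0.469803  , 0.31460272, 0.02634997]), 'ft_torque': array([0.03441501, 0.02116172, 0.01321015]), 'gripper_force': 0.0, 'width': 85.35590746137055} 18.700000000000003
```

View pics/top0.png

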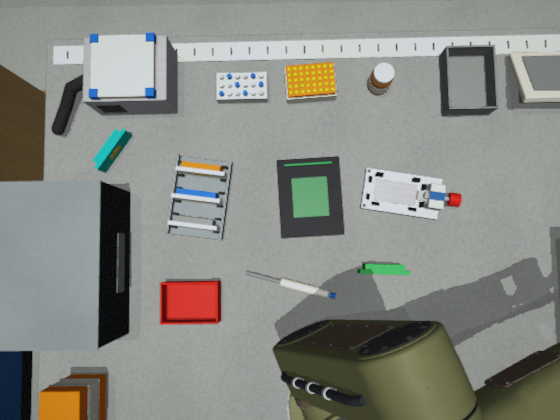

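View pics/scene0.png

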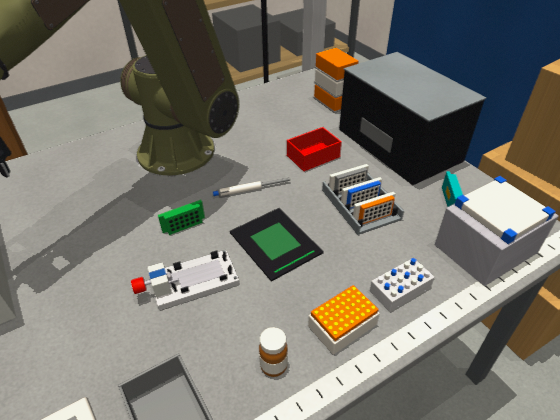

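Top view: image up is +x and right is −y. The rack is at (200,197), with the blue cartridge in the middle slot at (197,194). The pad is at (310,197), and the nest at (402,194) with its red knob at (455,200). Turquoise (112,150) and green (384,269) lie outside the rack, so they are decoys. The rack's blue one fits the description. Next is an enlarged crop to confirm that and get corners.

```bash
python3 - <<'E'
import cv2,numpy as np
im=cv2.imread("pics/top0.png")
a=cv2.resize(im[150:245,160:240],None,fx=6,fy=6,interpolation=cv2.INTER_CUBIC)
b=cv2.resize(im[150:225,355:470],None,fx=6.9,fy=6.9,interpolation=cv2.INTER_CUBIC)
cv2.imwrite("pics/rack.png",a);cv2.imwrite("pics/nest.png",b);print(a.shape,b.shape)
E
```

```text
(570, 480, 3) (518, 794, 3)
```

View pics/rack.png

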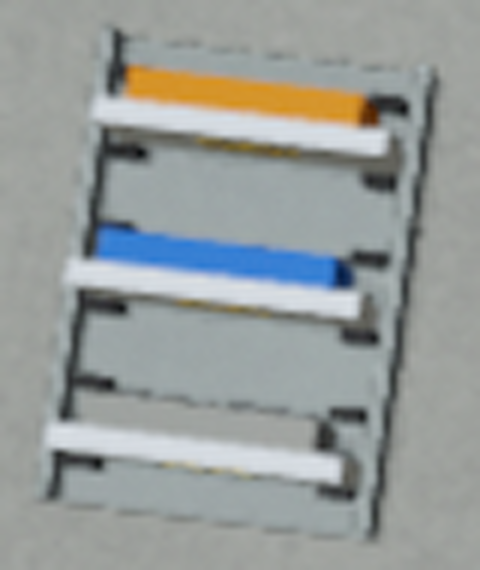

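View pics/nest.png

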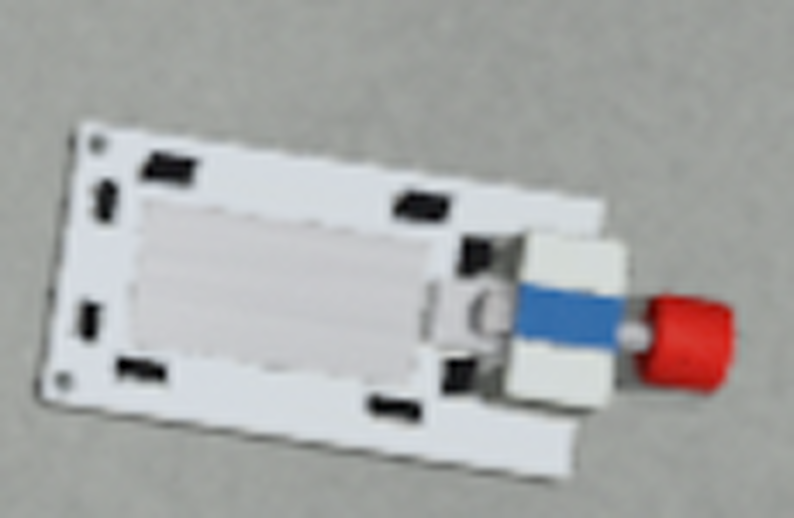

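The crop confirms blue is in the middle slot, with orange at the far (+x) side and grey at the near side. Next I'll fit the planar poses from the base corners.

```bash
cat > h.py <<'E'
import numpy as np,cv2
from scipy.optimize import least_squares
from scipy.spatial.transform import Rotation as R
from workcell import robot
def proj(c,P):
    return cv2.projectPoints(np.asarray(P,float),np.asarray(c["rvec"]),np.asarray(c["tvec"]),np.array([[c["fx"],0,c["cx"]],[0,c["fy"],c["cy"]],[0,0,1.]]),None)[0][:,0]
def place(p,L): # planar pose (x,y,yaw), local pts -> world
    return R.from_euler('z',p[2]).apply(L)+[p[0],p[1],0]
def fit(c,L,px,p0):
    L=np.array(L,float);r=least_squares(lambda p:(proj(c,place(p,L))-px).ravel(),p0,x_scale=[100,100,.3])
    return r.x,np.sqrt(np.mean(r.fun**2))
def plan(pos,yaw=None,rpy=None):
    """shift in mm in tool axes / turn in deg in tool axes from the measured pose to target"""
    s=robot.get_state();T=R.from_euler('xyz',s["tool_pos"]*0+s["tcp_rot"])
    d=T.inv().apply(np.array(pos)-s["tool_pos"])
    G=R.from_euler('xyz',rpy if rpy is not None else [np.pi,0,yaw])
    w=(T.inv()*G).as_rotvec()
    dg=G.inv().apply(np.array(pos)-s["tool_pos"])
    print("t",round(s["t"],2),"pos",s["tool_pos"].round(1),"rpy",s["tcp_rot"].round(4),"F",s["force"].round(1),"w",round(s["width"],1),"gf",round(s["gripper_force"],1))
    print(" shift mm",d.round(1),"units",(d/750).round(4),"| after-turn units",(dg/750).round(4),"| turn rad",w.round(4),"units",(w/(np.pi/4)).round(4))
E
python3 - <<'E'
from h import *
c=robot.camera("top")
f=lambda u,k,o:(np.array(u)+.5)/k-.5+o
print("rack",fit(c,[[100,70,10],[100,-70,10],[-100,-70,10],[-100,70,10]],f([[110,33],[433,68],[372,538],[45,500]],6,[160,150]),[500,200,0]))
print("nest",fit(c,[[79,-52,20],[79,52,20],[-113,-52,20],[-113,52,20]],f([[78,122],[42,402],[604,200],[572,478]],6.9,[355,150]),[500,-200,1.57]))
print("pad",fit(c,[[100,80,8],[100,-80,8],[-100,-80,8],[-100,80,8]],np.array([[277,159],[340,157],[343,235],[280,238]],float),[500,0,0]))
E
```

```text
rack (array([ 5.19558244e+02,  3.42254918e+02, -1.33562477e-01]), np.float64(0.18188363351425504))
nest (array([ 521.62430579, -149.83888578,    1.40809717]), np.float64(0.22952821567499565))
pad (array([5.14251576e+02, 6.19821012e+01, 1.92663694e-02]), np.float64(0.2714667181845939))
```

```bash
python3 - <<'E'
from h import *
c=robot.camera("top")
print(proj(c,place([521.6,-149.8,1.408],np.array([[-140,0,45.]]))), (np.array([690,343])+.5)/6.9-.5+[355,150])
plan([498.9,-288,130],1.408)
E
```

```text
[[453.52297576 199.13889459]] [454.57246377 199.2826087 ]
t 0.2 pos [ 245.5 -492.   230.9] rpy [-3.1409 -0.      0.4628] F [ 0.2  0.7 -0.2] w 85.4 gf 0.0
 shift mm [317.8 -69.3 101. ] units [ 0.4238 -0.0925  0.1346] | after-turn units [0.3232 0.2893 0.1346] | turn rad [-6.000e-04 -4.000e-04 -9.452e-01] units [-8.0000e-04 -5.0000e-04 -1.2034e+00]
```

>>> send_rows([
  [[0,0,0],[0,0,-0.1203],0],
  [[0,0,0],[0,0,-0.1203],0],
  [[0,0,0],[0,0,-0.1203],0],
  [[0,0,0],[0,0,-0.1203],0],
  [[0,0,0],[0,0,-0.1203],0],
  [[0,0,0],[0,0,-0.1203],0],
  [[0,0,0],[0,0,-0.1203],0],
  [[0,0,0],[0,0,-0.1203],0],
  [[0,0,0],[0,0,-0.1203],0],
  [[0,0,0],[0,0,-0.1203],0],
])

```text
t: 1.03
tool_pos: [245.5, -492.1, 231.1]
tcp_rot: [-3.141, -0.0, 1.412]
force: [-0.6, 0.2, -0.0]
width: 85.5
gripper_force: 0.0
```

>>> send_rows([
  [[0.0323,0.0289,0.0135],[0,0,0],0],
  [[0.0323,0.0289,0.0135],[0,0,0],0],
  [[0.0323,0.0289,0.0135],[0,0,0],0],
  [[0.0323,0.0289,0.0135],[0,0,0],0],
  [[0.0323,0.0289,0.0135],[0,0,0],0],
  [[0.0323,0.0289,0.0135],[0,0,0],0],
  [[0.0323,0.0289,0.0135],[0,0,0],0],
  [[0.0323,0.0289,0.0135],[0,0,0],0],
  [[0.0323,0.0289,0.0135],[0,0,0],0],
  [[0.0323,0.0289,0.0135],[0,0,0],0],
])

```text
t: 1.87
tool_pos: [499.8, -287.0, 129.4]
tcp_rot: [-3.141, -0.0, 1.408]
force: [1.7, -0.8, 0.9]
width: 85.3
gripper_force: 0.0
```

```bash
python3 - <<'E'
from h import *
c=robot.camera("wrist");cv2.imwrite("pics/w1.png",c["image"])
print(proj(c,place([521.6,-149.8,1.408],np.array([[-140,0,62.],[79,-52,20],[79,52,20],[-113,-52,20],[-113,52,20]]))).round(1))
plan([498.9,-288,25],1.408)
E
```

```text
[[ 271.6  223. ]
 [ 363.3 -165.6]
 [ 180.  -165.8]
 [ 343.   168.7]
 [ 200.6  168.6]]
t 1.92 pos [ 502.6 -283.4  127.4] rpy [-3.1401e+00 -2.0000e-03  1.4104e+00] F [ 2.1  4.6 -2.6] w 85.8 gf 0.0
 shift mm [ -5.4  -2.7 102.4] units [-0.0071 -0.0036  0.1365] | after-turn units [-0.0069 -0.0038  0.1365] | turn rad [-0.0015 -0.002   0.0024] units [-0.0019 -0.0025  0.003 ]
```

View pics/w1.png

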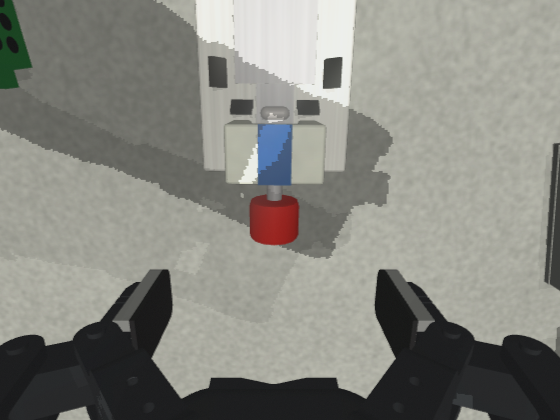

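The wrist view shows the knob centred at (274,220) and the nest base corners at (204,170) and (345,170), within about 2 mm of the model. I'll descend around the knob.

>>> send_rows([
  [[0,0,0],[0,0,0],0],
  [[0,0,0],[0,0,0],0],
  [[0,0,0],[0,0,0],0],
])

```text
t: 2.17
tool_pos: [498.3, -288.9, 130.3]
tcp_rot: [3.141, 0.0, 1.407]
force: [0.1, -0.8, 0.2]
width: 85.4
gripper_force: 0.0
```

```bash
python3 - <<'E'
from h import *
c=robot.camera("wrist");im=c["image"];g=cv2.inRange(im,(0,0,110),(70,70,255))
n,l,st,ce=cv2.connectedComponentsWithStats(g);i=1+np.argmax(st[1:,4]);print(st[i],ce[i])
print(proj(c,place([521.6,-149.8,1.408],np.array([[-140,0,45.],[-113,-52,20],[-113,52,20]]))).round(1))
w=cv2.inRange(im,(130,130,130),(255,255,255))
plan([500.5,-288.5,25],1.408)
E
```

```text
[ 252  199   49   43 1791] [275.73422669 219.80681184]
[[273.4 211.3]
 [344.5 165.6]
 [202.2 165.6]]
t 2.22 pos [ 498.2 -289.1  130.4] rpy [3.1411e+00 3.0000e-04 1.4065e+00] F [-0.8 -0.1  0.4] w 85.5 gf 0.0
 shift mm [  1.    2.1 105.4] units [0.0013 0.0028 0.1406] | after-turn units [0.0013 0.0028 0.1406] | turn rad [ 0.0005  0.0003 -0.0015] units [ 0.0006  0.0004 -0.0019]
```

>>> send_rows([
  [[0.0003,0.0007,0.028],[0,0,0],0],
  [[0.0003,0.0007,0.028],[0,0,0],0],
  [[0.0003,0.0007,0.028],[0,0,0],0],
  [[0.0003,0.0007,0.028],[0,0,0],0],
  [[0,0,0.028],[0,0,0],0],
  [[0,0,0],[0,0,0],0.5],
  [[0,0,0],[0,0,0],0.8],
  [[0,0,0],[0,0,0],1],
  [[0,0,0],[0,0,0],1],
  [[0,0,0],[0,0,0],1],
], force=60)

```text
t: 3.05
tool_pos: [500.2, -288.2, 27.0]
tcp_rot: [-3.14, 0.0, 1.407]
force: [-14.7, 4.1, 16.9]
width: 32.4
gripper_force: 58.0
```

>>> send_rows([
  [[0,0,0],[0,0,0],1],
  [[0,0,0],[0,0,0],1],
  [[0,0,0],[0,0,0],1],
])

```text
t: 3.3
tool_pos: [500.2, -288.1, 27.0]
tcp_rot: [-3.14, 0.001, 1.407]
force: [-15.8, 2.5, 17.2]
width: 32.4
gripper_force: 58.2
```

>>> send_rows([
  [[-0.007,0,0],[0,0,0],1],
  [[-0.007,0,0],[0,0,0],1],
  [[-0.007,0,0],[0,0,0],1],
  [[-0.007,0,0],[0,0,0],1],
  [[-0.007,0,0],[0,0,0],1],
  [[-0.007,0,0],[0,0,0],1],
  [[-0.007,0,0],[0,0,0],1],
  [[-0.002,0,0],[0,0,0],1],
  [[0,0,0],[0,0,0],1],
  [[0,0,0],[0,0,0],1],
])

```text
t: 4.13
tool_pos: [494.1, -323.6, 26.9]
tcp_rot: [-3.139, -0.003, 1.408]
force: [-14.7, 20.5, 22.4]
width: 32.5
gripper_force: 59.1
```

```bash
python3 - <<'E'
from h import *
c=robot.camera("wrist");cv2.imwrite("pics/w2.png",c["image"])
for x in (-140,-176):print(proj(c,place([521.6,-149.8,1.408],np.array([[x-14,0,45.],[x+14,0,62],[-76,0,20],[-62.5,0,20]]))).round(1))
plan([500.5,-288.5,25],1.408)
E
```

```text
[[269.7 241.9]
 [268.8 180.5]
 [270.   30.7]
 [269.9  -8.9]]
[[269.9 322.2]
 [269.1 282.4]
 [270.   30.7]
 [269.9  -8.9]]
t 4.18 pos [ 494.2 -323.6   26.9] rpy [-3.1387 -0.0032  1.4078] F [-14.   22.3  22.8] w 32.3 gf 59.1
 shift mm [35.6  0.6  2. ] units [0.0475 0.0008 0.0027] | after-turn units [0.0475 0.0008 0.0026] | turn rad [-0.0029 -0.0032 -0.0002] units [-0.0037 -0.004  -0.0003]
```

>>> send_rows([
  [[0.0015,0,0],[0,0,0],1],
  [[0.0015,0,0],[0,0,0],1],
  [[0,0,0],[0,0,0],0.3],
  [[0,0,0],[0,0,0],0],
  [[0,0,0],[0,0,0],0],
  [[0,0,-0.03],[0,0,0],0],
  [[0,0,-0.04],[0,0,0],0],
  [[0,0,-0.05],[0,0,0],0],
  [[0,0,-0.05],[0,0,0],0],
  [[0,0,-0.04],[0,0,0],0.5],
])

```text
t: 5.02
tool_pos: [495.4, -323.5, 185.9]
tcp_rot: [3.139, 0.001, 1.408]
force: [0.3, -0.7, 0.5]
width: 75.4
gripper_force: 0.0
```

```bash
python3 - <<'E'
from h import *
c=robot.camera("top");cv2.imwrite("pics/top1.png",c["image"])
im=c["image"]
g=cv2.inRange(im,(0,0,110),(70,70,255));g[:,:420]=0
n,l,st,ce=cv2.connectedComponentsWithStats(g);i=1+np.argmax(st[1:,4]);print(st[i],ce[i])
for x in (-140,-176):print(proj(c,place([521.6,-149.8,1.408],np.array([[x,0,45.]]))).round(1))
# blue top face
b=cv2.inRange(im,(130,40,0),(255,140,90));b[:,:165]=0;b[:,235:]=0
n,l,st,ce=cv2.connectedComponentsWithStats(b);i=1+np.argmax(st[1:,4]);print(st[i],ce[i])
print(proj(c,place([519.6,342.3,-.1336],np.array([[-12,60,45.],[-12,-60,45],[12,48,70.],[12,-48,70],[-2,48,70],[-2,-48,70]]))).round(1))
plan([519.6,342.3,150],1.437)
E
```

```text
[464 195  12  14 129] [469.73643411 201.18604651]
[[453.5 199.1]]
[[468.2 201.3]]
[176 188  40  10 188] [195.16489362 192.25531915]
[[172.6 197.3]
 [220.5 202.9]
 [176.5 187.1]
 [215.5 191.6]
 [175.7 192.8]
 [214.7 197.3]]
t 5.07 pos [ 497.  -324.5  191.7] rpy [3.1322 0.0047 1.4077] F [0.7 0.5 5.9] w 68.6 gf 0.0
 shift mm [661.9 -86.3  37.8] units [ 0.8825 -0.115   0.0504] | after-turn units [ 0.8852 -0.0887  0.0557] | turn rad [ 0.0093  0.0048 -0.0293] units [ 0.0118  0.0062 -0.0373]
```

The knob stayed out (470,201), matching the 36 mm prediction. Moving over the rack.

>>> send_rows([
  [[0.045,-0.0045,0],[0,0,-0.0037],0.5],
  [[0.045,-0.0045,0],[0,0,-0.0037],0.5],
  [[0.045,-0.0045,0],[0,0,-0.0037],0.5],
  [[0.045,-0.0045,0],[0,0,-0.0037],0.5],
  [[0.045,-0.0045,0],[0,0,-0.0037],0.5],
  [[0.045,-0.0045,0],[0,0,-0.0037],0.5],
  [[0.045,-0.0045,0],[0,0,-0.0037],0.5],
  [[0.045,-0.0045,0],[0,0,-0.0037],0.5],
  [[0.045,-0.0045,0],[0,0,-0.0037],0.5],
  [[0.045,-0.0045,0],[0,0,-0.0037],0.5],
])

```text
t: 5.9
tool_pos: [512.1, 17.1, 182.7]
tcp_rot: [3.141, -0.0, 1.437]
force: [0.6, 0.1, 0.2]
width: 42.6
gripper_force: 0.0
```

>>> send_rows([
  [[0.045,-0.0045,0],[0,0,0],0.5],
  [[0.045,-0.0045,0],[0,0,0],0.5],
  [[0.045,-0.0045,0],[0,0,0],0.5],
  [[0.045,-0.0045,0],[0,0,0],0.5],
  [[0.045,-0.0045,0],[0,0,0],0.5],
  [[0.045,-0.0045,0],[0,0,0],0.5],
  [[0.045,-0.0045,0],[0,0,0],0.5],
  [[0.045,-0.0045,0],[0,0,0],0.5],
  [[0.045,-0.0045,0],[0,0,0],0.5],
  [[0.03,-0.003,0],[0,0,0],0.5],
])

```text
t: 6.73
tool_pos: [523.1, 346.0, 182.4]
tcp_rot: [3.141, -0.001, 1.438]
force: [-0.1, 0.2, 0.5]
width: 42.5
gripper_force: 0.0
```

>>> send_rows([
  [[0,0,0],[0,0,0],0.5],
  [[0,0,0],[0,0,0],0.5],
  [[0,0,0],[0,0,0],0.5],
])

```text
t: 6.98
tool_pos: [523.6, 342.6, 182.4]
tcp_rot: [-3.142, 0.0, 1.437]
force: [0.6, 0.1, -0.0]
width: 42.6
gripper_force: 0.0
```

```bash
python3 - <<'E'
from h import *
plan([519.6,342.3,45],1.437)
c=robot.camera("wrist");cv2.imwrite("pics/w3.png",c["image"])
print(proj(c,place([519.6,342.3,-.1336],np.array([[-2,48,70.],[-2,-48,70],[12,48,70.],[12,-48,70],[64,0,70],[-68,0,70]]))).round(1))
E
```

```text
t 6.98 pos [523.6 342.6 182.4] rpy [-3.1415e+00  3.0000e-04  1.4366e+00] F [ 0.6  0.1 -0. ] w 42.6 gf 0.0
 shift mm [ -0.8  -3.9 137.4] units [-0.001  -0.0052  0.1832] | after-turn units [-0.0011 -0.0052  0.1832] | turn rad [-0.0001  0.0003 -0.0004] units [-0.0001  0.0003 -0.0006]
[[264.7 138.7]
 [265.5 260.1]
 [284.2 138.7]
 [283.  260.1]
 [351.9 202.7]
 [178.4 202.6]]
```

View pics/w3.png

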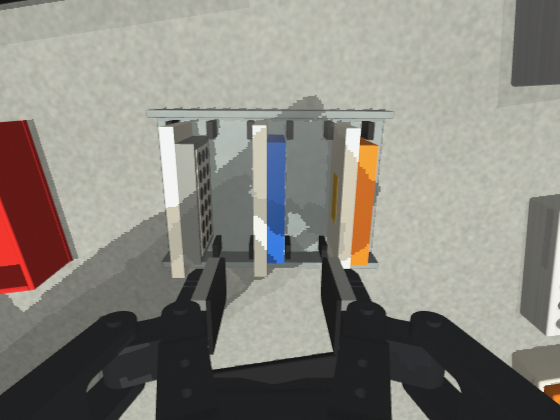

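Blue at (267–287, 136–262), within about 2 mm of prediction, and the fingers are in line to straddle it. Descending.

>>> send_rows([
  [[0,-0.004,0.03],[0,0,0],0.5],
  [[0,0,0.03],[0,0,0],0.5],
  [[0,0,0.03],[0,0,0],0.5],
  [[0,0,0.03],[0,0,0],0.5],
  [[0,0,0.025],[0,0,0],0.5],
  [[0,0,0.02],[0,0,0],0.5],
  [[0,0,0.0182],[0,0,0],0.5],
  [[0,0,0],[0,0,0],0.6],
  [[0,0,0],[0,0,0],0.7],
  [[0,0,0],[0,0,0],1],
], force=60)

```text
t: 7.87
tool_pos: [521.1, 343.5, 46.2]
tcp_rot: [3.141, -0.001, 1.436]
force: [0.5, -0.2, -1.2]
width: 23.1
gripper_force: 60.9
```

>>> send_rows([
  [[0,0,0],[0,0,0],1],
  [[0,0,0],[0,0,0],1],
  [[0,0,0],[0,0,0],1],
])

```text
t: 8.12
tool_pos: [520.7, 343.6, 45.7]
tcp_rot: [3.141, -0.001, 1.437]
force: [0.3, 0.9, 1.0]
width: 23.0
gripper_force: 61.5
```

>>> send_rows([
  [[0,0,-0.01],[0,0,0],1],
  [[0,0,-0.02],[0,0,0],1],
  [[0,0,-0.03],[0,0,0],1],
  [[0,0,-0.04],[0,0,0],1],
  [[0,0,-0.04],[0,0,0],1],
  [[0,0,-0.04],[0,0,0],1],
  [[0,0,-0.02],[0,0,0],1],
  [[0,0,0],[0,0,0],1],
])

```text
t: 8.78
tool_pos: [521.6, 344.2, 200.1]
tcp_rot: [3.136, -0.004, 1.437]
force: [0.4, -0.6, -1.8]
width: 23.1
gripper_force: 61.2
```

>>> send_rows([
  [[-0.037,0,0],[0,0,0],1],
  [[-0.037,0,0],[0,0,0],1],
  [[-0.037,0,0],[0,0,0],1],
  [[-0.037,0,0],[0,0,0],1],
  [[-0.037,0,0],[0,0,0],1],
  [[-0.037,0,0],[0,0,0],1],
  [[-0.037,0,0],[0,0,0],1],
  [[-0.037,0,0],[0,0,0],1],
  [[-0.037,0,0],[0,0,0],1],
  [[-0.037,0,0],[0,0,0],1],
])

```text
t: 9.62
tool_pos: [482.6, 67.3, 194.3]
tcp_rot: [-3.14, 0.0, 1.437]
force: [0.3, 0.6, -1.5]
width: 22.5
gripper_force: 60.9
```

>>> send_rows([
  [[0,0,0],[-0.111,0,0],1],
  [[0,0,0],[-0.111,0,0],1],
  [[0,0,0],[-0.111,0,0],1],
  [[0,0,0],[-0.111,0,0],1],
  [[0,0,0],[-0.111,0,0],1],
  [[0,0,0],[-0.111,0,0],1],
  [[0,0,0],[-0.111,0,0],1],
  [[0,0,0],[-0.111,0,0],1],
  [[0,0,0],[0,0,0],1],
  [[0,0,0],[0,0,0],1],
])

```text
t: 10.45
tool_pos: [482.7, 68.6, 194.4]
tcp_rot: [2.448, 0.001, 1.437]
force: [1.0, 0.3, -1.8]
width: 22.8
gripper_force: 61.1
```

```bash
python3 - <<'E'
from h import *
s=robot.get_state();print(s["qpos"].round(2),R.from_euler('xyz',s["tcp_rot"]).as_matrix().round(3))
plan([536,59,48],rpy=s["tcp_rot"])
c=robot.camera("scene");cv2.imwrite("pics/s1.png",c["image"])
E
```

```text
[ 0.16 -0.06  2.17 -0.48  0.41  0.68] [[ 0.133  0.762  0.634]
 [ 0.991 -0.102 -0.086]
 [-0.001  0.639 -0.769]]
t 10.45 pos [482.7  68.6 194.4] rpy [2.4480e+00 7.0000e-04 1.4372e+00] F [ 1.   0.3 -1.8] w 22.8 gf 61.1
 shift mm [ -2.3 -52.  147.1] units [-0.0031 -0.0693  0.1962] | after-turn units [-0.0031 -0.0693  0.1962] | turn rad [0. 0. 0.] units [0. 0. 0.]
```

View pics/s1.png

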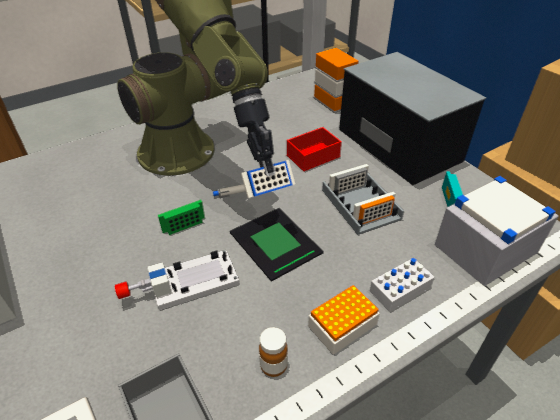

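The blue cartridge is held tilted at (268,180), wells up and away from the robot. Neighbours still stand and the knob is out. Lowering its far long edge to the pad.

>>> send_rows([
  [[-0.0003,-0.0069,0.0196],[0,0,0],1],
  [[-0.0003,-0.0069,0.0196],[0,0,0],1],
  [[-0.0003,-0.0069,0.0196],[0,0,0],1],
  [[-0.0003,-0.0069,0.0196],[0,0,0],1],
  [[-0.0003,-0.0069,0.0196],[0,0,0],1],
  [[-0.0003,-0.0069,0.0196],[0,0,0],1],
  [[-0.0003,-0.0069,0.0196],[0,0,0],1],
  [[-0.0003,-0.0069,0.0196],[0,0,0],1],
  [[-0.0003,-0.0069,0.0196],[0,0,0],1],
  [[-0.0003,-0.0069,0.0196],[0,0,0],1],
])

```text
t: 11.33
tool_pos: [543.9, 54.6, 69.3]
tcp_rot: [2.481, -0.007, 1.441]
force: [1.3, -0.1, -2.1]
width: 22.7
gripper_force: 61.1
```

>>> send_rows([
  [[0,0,0],[0,0,0],1],
  [[0,0,0],[0,0,0],1],
  [[0,-0.0013,0.0015],[0,0,0],1],
  [[0,-0.0013,0.0015],[0,0,0],1],
  [[0,0,0],[0,0,0],1],
])

```text
t: 11.75
tool_pos: [542.8, 55.4, 68.4]
tcp_rot: [2.482, -0.009, 1.444]
force: [-0.3, -0.4, -1.9]
width: 22.7
gripper_force: 61.1
```

```bash
python3 - <<'E'
from h import *
s=robot.get_state();print(s["qpos"].round(3))
E
```

```text
[ 0.091  0.319  2.099 -1.039  0.147  1.213]
```

J4 hit its limit because the tool heading is off-radial near the wrist singularity. I'll back off, make the tilt shallower (about 58°) and turn to a radial heading.

>>> send_rows([
  [[0,0,-0.02],[0.065,0,0],1],
  [[0,0,-0.02],[0.065,0,0],1],
  [[0,0,-0.02],[0,0,0],1],
  [[0,0,0],[0,0.05,-0.08],1],
  [[0,0,0],[0,0.05,-0.08],1],
  [[0,0,0],[0,0.05,-0.08],1],
  [[0,0,0],[0,0,0],1],
  [[0,0,0],[0,0,0],1],
])

```text
t: 12.42
tool_pos: [525.8, 54.4, 91.5]
tcp_rot: [2.531, 0.007, 1.565]
force: [0.7, 0.2, -1.6]
width: 22.9
gripper_force: 61.1
```

```bash
python3 - <<'E'
from h import *
s=robot.get_state();print(s["qpos"].round(3),R.from_euler('xyz',s["tcp_rot"]).as_matrix().round(3))
plan([525,62,48],rpy=[np.pi-np.radians(32),0,1.68])
plan([525,62,48],rpy=s["tcp_rot"])
E
```

```text
[ 0.052  0.23   2.115 -0.206  0.191  0.245] [[ 0.006  0.819  0.573]
 [ 1.    -0.001 -0.009]
 [-0.007  0.573 -0.819]]
t 12.42 pos [525.8  54.4  91.5] rpy [2.5313 0.0069 1.5647] F [ 0.7  0.2 -1.6] w 22.9 gf 61.1
 shift mm [  7.9 -25.6  35.1] units [ 0.0106 -0.0341  0.0468] | after-turn units [ 0.0102 -0.0307  0.0492] | turn rad [ 0.0513  0.0694 -0.0923] units [ 0.0654  0.0883 -0.1176]
t 12.42 pos [525.8  54.4  91.5] rpy [2.5313 0.0069 1.5647] F [ 0.7  0.2 -1.6] w 22.9 gf 61.1
 shift mm [  7.9 -25.6  35.1] units [ 0.0106 -0.0341  0.0468] | after-turn units [ 0.0106 -0.0341  0.0468] | turn rad [0. 0. 0.] units [0. 0. 0.]
```

>>> send_rows([
  [[0,0,0],[0.033,0.044,-0.059],1],
  [[0,0,0],[0.033,0.044,-0.059],1],
  [[0.0025,-0.0077,0.0123],[0,0,0],1],
  [[0.0025,-0.0077,0.0123],[0,0,0],1],
  [[0.0025,-0.0077,0.0123],[0,0,0],1],
  [[0.0025,-0.0077,0.0123],[0,0,0],1],
  [[0,0,0],[0,0,0],1],
  [[0,0,0],[0,0,0],1],
])

```text
t: 13.08
tool_pos: [525.3, 61.1, 46.9]
tcp_rot: [2.571, 0.006, 1.641]
force: [0.1, -0.1, -1.9]
width: 22.7
gripper_force: 61.1
```

```bash
python3 - <<'E'
from h import *
s=robot.get_state();print(s["qpos"].round(3))
plan([525,62,44.5],rpy=s["tcp_rot"])
E
```

```text
[ 0.042  0.333  2.11   0.081  0.128 -0.107]
t 13.08 pos [525.3  61.1  46.9] rpy [2.571  0.0061 1.6412] F [ 0.1 -0.1 -1.9] w 22.7 gf 61.1
 shift mm [ 0.9 -1.5  1.9] units [ 0.0012 -0.002   0.0026] | after-turn units [ 0.0012 -0.002   0.0026] | turn rad [0. 0. 0.] units [0. 0. 0.]
```

>>> send_rows([
  [[0,-0.0007,0.0011],[0,0,0],1],
  [[0,-0.0007,0.0011],[0,0,0],1],
  [[0,-0.0007,0.0011],[0,0,0],1],
  [[0,0,0],[0,0,0],1],
])

```text
t: 13.42
tool_pos: [525.8, 60.8, 44.6]
tcp_rot: [2.569, 0.007, 1.642]
force: [0.6, 0.4, -1.2]
width: 22.7
gripper_force: 61.3
```

>>> send_rows([
  [[0,-0.0005,0.0008],[0,0,0],1],
  [[0,-0.0005,0.0008],[0,0,0],1],
  [[0,0,0],[0,0,0],1],
])

```text
t: 13.67
tool_pos: [526.3, 60.8, 44.3]
tcp_rot: [2.567, 0.007, 1.642]
force: [-7.4, -2.0, 15.0]
width: 22.7
gripper_force: 63.5
```

>>> send_rows([
  [[0,0,0],[0,0,0],0.6],
  [[0,0,0],[0,0,0],0.45],
  [[0,0,0],[0,0,0],0.3],
  [[0,0,0],[0,0,0],0.15],
  [[0,0,0],[0,0,0],0],
  [[0,0,0],[0,0,0],0],
  [[0,0,0],[0,0,0],0],
])

```text
t: 14.25
tool_pos: [525.4, 60.9, 42.7]
tcp_rot: [2.57, 0.007, 1.642]
force: [-0.2, 0.6, -0.4]
width: 85.6
gripper_force: 0.3
```

```bash
python3 - <<'E'
from h import *
s=robot.get_state();print(s["qpos"].round(3))
c=robot.camera("scene");cv2.imwrite("pics/s2.png",cv2.resize(c["image"][120:300,180:380],None,fx=3,fy=3))
E
```

```text
[ 0.041  0.344  2.111  0.093  0.116 -0.121]
```

View pics/s2.png

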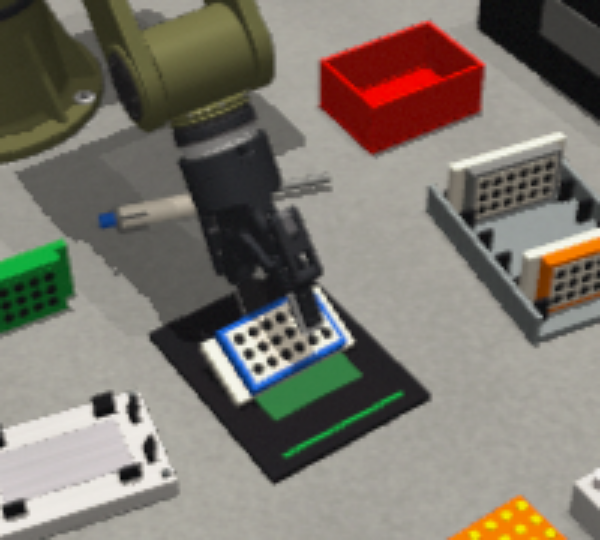

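The cartridge has tipped over, wells up, and its rear edge leans on the lower finger. Withdrawing backward.

>>> send_rows([
  [[0,-0.0087,-0.0113],[0,0,0],0],
  [[0,-0.0087,-0.0113],[0,0,0],0],
  [[0,-0.0087,-0.0113],[0,0,0],0],
  [[0,-0.0087,-0.0113],[0,0,0],0],
  [[0,0,0],[0,0,0],0],
  [[0,0,0],[0,0,0],0],
])

```text
t: 14.8
tool_pos: [485.7, 58.1, 57.5]
tcp_rot: [2.569, 0.007, 1.642]
force: [-0.3, -0.7, 0.2]
width: 85.5
gripper_force: 0.0
```

```bash
python3 - <<'E'
from h import *
s=robot.get_state();print(s["qpos"].round(3))
c=robot.camera("scene");cv2.imwrite("pics/s3.png",cv2.resize(c["image"][120:300,180:380],None,fx=3,fy=3))
plan([525,62,100],yaw=1.64)
E
```

```text
[ 0.038  0.238  2.209  0.102  0.122 -0.133]
t 14.85 pos [485.9  58.1  57.4] rpy [2.5688 0.0068 1.6421] F [-0.5 -1.3  0.5] w 85.2 gf 0.0
 shift mm [  0.8  56.1 -14.5] units [ 0.0011  0.0747 -0.0193] | after-turn units [ 0.0016  0.0523 -0.0567] | turn rad [0.5728 0.006  0.004 ] units [0.7293 0.0077 0.0051]
```

View pics/s3.png

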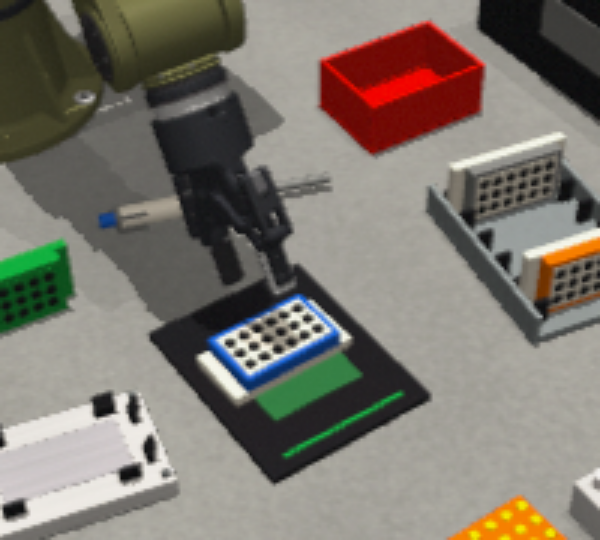

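The cartridge lies flat on the pad, released, wells up. I'll raise the tool to vertical and measure the cartridge numerically.

>>> send_rows([
  [[0,0.015,-0.025],[0.12,0,0],0],
  [[0,0.015,-0.025],[0.12,0,0],0],
  [[0,0,-0.025],[0.12,0,0],0],
  [[0,0,-0.025],[0.12,0,0],0],
  [[0,0,-0.025],[0.12,0,0],0],
  [[0,0,0],[0.13,0.008,0.005],0],
  [[0,0,0],[0,0,0],0],
  [[0,0,0],[0,0,0],0],
])

```text
t: 15.52
tool_pos: [470.1, 57.8, 150.5]
tcp_rot: [3.13, -0.001, 1.639]
force: [-0.8, -0.4, -0.6]
width: 85.2
gripper_force: 0.0
```

```bash
cat >> h.py <<'E'
def cart(cam,p0,z0,roi=None):
    """fit planar pose of the flat blue cartridge (blue box 96x60, 10..24 above its underside at z0)"""
    c=robot.camera(cam);im=c["image"];h=cv2.cvtColor(im,cv2.COLOR_BGR2HSV)
    m=cv2.inRange(h,(105,130,60),(125,255,255))
    L=np.array([[x,y,z0+z] for x in(-48,48) for y in(-30,30) for z in(10,24)],float)
    u=proj(c,place(p0,L)).mean(0)
    k=np.zeros_like(m);cv2.circle(k,tuple(int(v) for v in u),int(2.0*np.ptp(proj(c,place(p0,L))[:,0])/2),255,-1);m&=k
    n,l,st,ce=cv2.connectedComponentsWithStats(m);pts=np.argwhere(np.isin(l,[i for i in range(1,n) if st[i,4]>15]))[:,::-1]
    H=cv2.convexHull(pts.astype(np.int32))
    M=np.zeros(m.shape,np.uint8);cv2.fillConvexPoly(M,H,1);M=cv2.GaussianBlur(M.astype(np.float32),(0,0),1.5)
    def cost(p):
        A=np.zeros(m.shape,np.uint8);q=cv2.convexHull((proj(c,place(p,L))*16).astype(np.int32));cv2.fillConvexPoly(A,q,1,cv2.LINE_8,4)
        return float(((cv2.GaussianBlur(A.astype(np.float32),(0,0),1.5)-M)**2).sum())
    from scipy.optimize import minimize
    r=minimize(cost,p0,method='Nelder-Mead',options=dict(initial_simplex=np.array(p0)+np.array([[0,0,0],[12,0,0],[0,12,0],[0,0,.15]]),xatol=.05,fatol=.05))
    print(cam,"cart",r.x.round(3),"cost",round(r.fun,1),"of",round(float(M.sum()),0));return r.x
E
python3 - <<'E'
from h import *
p=cart("scene",[500,60,1.64],8)
cart("wrist",p,8);cart("top",p,8)
plan([p[0],p[1],120],yaw=p[2])
E
```

```text
scene cart [504.709  57.141   1.65 ] cost 2.9 of 803.0
wrist cart [504.843  55.76    1.645] cost 54.9 of 9190.0Traceback (most recent call last):
  File "<stdin>", line 3, in <module>
  File "h.py", line 30, in cart
    M=np.zeros(m.shape,np.uint8);cv2.fillConvexPoly(M,H,1);M=cv2.GaussianBlur(M.astype(np.float32),(0,0),1.5)
                                 ~~~~~~~~~~~~~~~~~~^^^^^^^
cv2.error: OpenCV(4.12.0) /io/opencv/modules/imgproc/src/drawing.cpp:2404: error: (-215:Assertion failed) points.checkVector(2, CV_32S) >= 0 in function 'fillConvexPoly'
```

```bash
python3 - <<'E'
from h import *
plan([504.8,56.5,9],yaw=1.647)
E
```

```text
t 15.67 pos [468.9  57.8 150.5] rpy [ 3.1304e+00 -8.0000e-04  1.6396e+00] F [0.  0.  1.1] w 85.4 gf 0.0
 shift mm [ -3.9  34.1 141.9] units [-0.0052  0.0455  0.1891] | after-turn units [-0.0054  0.0475  0.1886] | turn rad [ 0.0112 -0.0007 -0.0074] units [ 0.0142 -0.0009 -0.0095]
```

>>> send_rows([
  [[-0.0027,0.0238,0],[0.0142,-0.0009,-0.0095],0],
  [[-0.0027,0.0237,0.02],[0,0,0],0],
  [[0,0,0.03],[0,0,0],0],
  [[0,0,0.035],[0,0,0],0],
  [[0,0,0.035],[0,0,0],0],
  [[0,0,0.03],[0,0,0],0],
  [[0,0,0.02],[0,0,0],0],
  [[0,0,0.0186],[0,0,0],0],
  [[0,0,0],[0,0,0],0],
  [[0,0,0],[0,0,0],0.2],
], force=50)

```text
t: 16.5
tool_pos: [504.7, 56.4, 9.8]
tcp_rot: [-3.141, -0.0, 1.647]
force: [-0.1, 0.5, 1.1]
width: 75.2
gripper_force: 0.0
```

>>> send_rows([
  [[0,0,0],[0,0,0],0.4],
  [[0,0,0],[0,0,0],1],
  [[0,0,0],[0,0,0],1],
  [[0,0,0],[0,0,0],1],
  [[0,0,0],[0,0,0],1],
])

```text
t: 16.92
tool_pos: [505.8, 56.4, 11.3]
tcp_rot: [3.14, 0.0, 1.647]
force: [-1.7, -0.4, 7.1]
width: 59.0
gripper_force: 55.0
```

>>> send_rows([
  [[0,0,-0.01],[0,0,0],1],
  [[0,0,-0.02],[0,0,0],1],
  [[0,0,-0.03],[0,0,0],1],
  [[0,0,-0.04],[0,0,0],1],
  [[0,0,-0.03],[0,0,0.1],1],
  [[0,0,-0.01],[0,0,0.1],1],
  [[0,0,0],[0,0,0.104],1],
  [[0,0,0],[0,0,0],1],
  [[0,0,0],[0,0,0],1],
])

```text
t: 17.67
tool_pos: [505.1, 56.4, 115.4]
tcp_rot: [-3.141, -0.0, 1.411]
force: [-0.5, -0.7, -2.7]
width: 58.8
gripper_force: 54.5
```

```bash
python3 - <<'E'
from h import *
plan([521.6,-149.8,124],yaw=1.408)
s=robot.get_state();z0=s["tool_pos"][2]-3.3
p0=[*s["tool_pos"][:2],1.408]
for n in("scene","wrist"):
    p=cart(n,p0,z0);print(R.from_euler('z',-1.408).apply([*(p[:2]-s["tool_pos"][:2]),0]).round(1))
E
```

```text
t 17.67 pos [505.1  56.4 115.4] rpy [-3.1414 -0.      1.4107] F [-0.5 -0.7 -2.7] w 58.8 gf 54.5
 shift mm [-200.9   49.2   -8.6] units [-0.2679  0.0656 -0.0115] | after-turn units [-0.2677  0.0663 -0.0115] | turn rad [-0.0002 -0.      0.0027] units [-0.0002 -0.      0.0034]
scene cart [508.258  56.363   1.35 ] cost 36.5 of 791.0
[ 0.5 -3.1  0. ]
wrist cart [505.237  56.471   1.403] cost 566.6 of 33710.0
[ 0.1 -0.1  0. ]
```

>>> send_rows([
  [[-0.02,0.0065,0],[0,0,0.0034],1],
  [[-0.035,0.0085,0],[0,0,0],1],
  [[-0.035,0.0085,0],[0,0,0],1],
  [[-0.035,0.0085,0],[0,0,0],1],
  [[-0.035,0.0085,0],[0,0,0],1],
  [[-0.035,0.0085,0],[0,0,0],1],
  [[-0.035,0.0085,0],[0,0,0],1],
  [[-0.0377,0.0085,0],[0,0,0],1],
  [[0,0,0],[0,0,0],1],
  [[0,0,0],[0,0,0],1],
])

```text
t: 18.6
tool_pos: [520.7, -150.9, 114.5]
tcp_rot: [-3.14, -0.0, 1.405]
force: [0.9, 0.2, -1.3]
width: 59.0
gripper_force: 54.5
```

>>> send_rows([
  [[0,0,0],[0,0,0],1],
  [[0,0,0],[0,0,0],1],
  [[0,0,0],[0,0,0],1],
])

```text
t: 18.85
tool_pos: [521.1, -148.9, 115.0]
tcp_rot: [-3.141, -0.0, 1.407]
force: [-0.2, 1.0, -1.8]
width: 59.0
gripper_force: 54.5
```

```bash
python3 - <<'E'
from h import *
plan([521.9,-149.8,50],yaw=1.408)
c=robot.camera("wrist");im=cv2.resize(c["image"],None,fx=1.4,fy=1.4)
L=np.array([[-76,-30,65],[-76,30,65],[-112,-30,65],[-112,30,65],[79,-52,20],[79,52,20],[-113,-52,20],[-113,52,20]],float)
P=proj(c,place([521.9,-149.8,1.408],L));print(P.round(0).tolist())
for u in P:cv2.drawMarker(im,tuple(int(v*1.4) for v in u),(0,0,255),0,12,1)
cv2.imwrite("pics/w4.png",im)
E
```

```text
t 18.85 pos [ 521.1 -148.9  115. ] rpy [-3.1411e+00 -1.0000e-04  1.4071e+00] F [-0.2  1.  -1.8] w 59.0 gf 54.5
 shift mm [-0.7  1.  65. ] units [-0.001   0.0013  0.0867] | after-turn units [-0.001   0.0012  0.0867] | turn rad [-0.0005 -0.0001 -0.0009] units [-0.0007 -0.0001 -0.0011]
[[320.0, 341.0], [228.0, 341.0], [318.0, 385.0], [230.0, 385.0], [355.0, 93.0], [194.0, 93.0], [338.0, 343.0], [210.0, 343.0]]
```

View pics/w4.png

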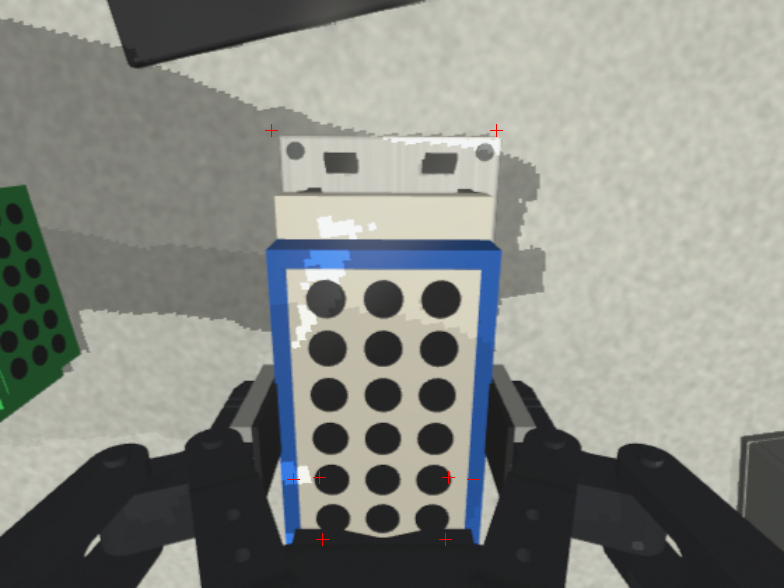

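The far corners of the nest show at (281,137) and (500,139), a few px off the predicted (271,130) and (496,130). I'll cross-check the nest pose numerically from the saved top and scene pictures by hull fit.

```bash
python3 - <<'E'
from h import *
from scipy.optimize import minimize
L=np.array([[x,y,z] for x in(-113,79) for y in(-52,52) for z in(0,20)]+[[x,y,z] for x in(-112,-76) for y in(-30,30) for z in(20,65)],float)
for n,f in(("top","pics/top0.png"),("scene","pics/scene0.png"),("top","pics/top1.png")):
    c=robot.camera(n);im=cv2.imread(f)
    p0=[521.6,-149.8,1.408]
    P=proj(c,place(p0,L));k=np.zeros(im.shape[:2],np.uint8);cv2.fillConvexPoly(k,cv2.convexHull(P.astype(np.int32)),255);k=cv2.dilate(k,np.ones((15,15)))
    g=im.min(2);fl=np.median(g[(k>0)&(cv2.erode(k,np.ones((11,11)))==0)])
    for t in(25,40):
        m=((g>fl+t)&(k>0)).astype(np.uint8);m=cv2.morphologyEx(m,cv2.MORPH_OPEN,np.ones((3,3)))
        nn,l,st,ce=cv2.connectedComponentsWithStats(m)
        pts=np.argwhere(np.isin(l,[i for i in range(1,nn) if st[i,4]>60]))[:,::-1]
        M=np.zeros(m.shape,np.uint8);cv2.fillConvexPoly(M,cv2.convexHull(pts.astype(np.int32)),1);M=cv2.GaussianBlur(M.astype(np.float32),(0,0),1.5)
        def cost(p):
            A=np.zeros(m.shape,np.uint8);cv2.fillConvexPoly(A,cv2.convexHull((proj(c,place(p,L))*16).astype(np.int32)),1,cv2.LINE_8,4)
            return float(((cv2.GaussianBlur(A.astype(np.float32),(0,0),1.5)-M)**2).sum())
        r=minimize(cost,p0,method='Nelder-Mead',options=dict(initial_simplex=np.array(p0)+np.array([[0,0,0],[8,0,0],[0,8,0],[0,0,.06]]),xatol=.05,fatol=.05))
        print(f,t,fl,r.x.round(3),round(r.fun,1),M.sum().round())
E
```

```text
pics/top0.png 25 157.0 [ 522.278 -151.839    1.393] 53.9 3301.0
pics/top0.png 40 157.0 [ 521.746 -151.584    1.424] 215.9 3058.0
pics/scene0.png 25 156.0 [ 513.655 -150.906    1.432] 365.2 2962.0
pics/scene0.png 40 156.0 [ 514.374 -153.156    1.463] 492.5 2789.0
pics/top1.png 25 156.0 [ 524.944 -136.421    1.425] 632.3 2623.0
pics/top1.png 40 156.0 [ 523.537 -140.881    1.457] 901.6 2324.0
```

Top hull fit (522.3, −151.8, 1.393) and the wrist view agree, so I'm taking the nest at (522.5, −151.7, 1.400).

```bash
python3 - <<'E'
from h import *
plan([522.5,-151.7,45],yaw=1.400)
E
```

```text
t 19.05 pos [ 521.1 -149.4  115.1] rpy [-3.1413  0.      1.4063] F [-0.1  0.3 -1.8] w 59.3 gf 54.5
 shift mm [-2.1  1.7 70.1] units [-0.0027  0.0023  0.0934] | after-turn units [-0.0027  0.0023  0.0934] | turn rad [-0.0003  0.      0.0063] units [-0.0004  0.      0.0081]
```

>>> send_rows([
  [[-0.0027,0.0023,0.0134],[0,0,0.0081],1],
  [[0,0,0.02],[0,0,0],1],
  [[0,0,0.02],[0,0,0],1],
  [[0,0,0.02],[0,0,0],1],
  [[0,0,0.01],[0,0,0],1],
  [[0,0,0.01],[0,0,0],1],
  [[0,0,0],[0,0,0],1],
  [[0,0,0],[0,0,0],1],
])

```text
t: 19.72
tool_pos: [522.5, -152.1, 45.0]
tcp_rot: [-3.141, -0.0, 1.399]
force: [0.3, -0.4, -1.8]
width: 59.0
gripper_force: 54.5
```

>>> send_rows([
  [[0,0,0.004],[0,0,0],1],
  [[0,0,0.004],[0,0,0],1],
  [[0,0,0.004],[0,0,0],1],
  [[0,0,0],[0,0,0],1],
  [[0,0,0],[0,0,0],1],
])

```text
t: 20.13
tool_pos: [522.4, -152.1, 35.9]
tcp_rot: [-3.141, -0.0, 1.399]
force: [0.2, 1.0, -1.6]
width: 59.4
gripper_force: 54.5
```

>>> send_rows([
  [[0,0,0.004],[0,0,0],1],
  [[0,0,0.004],[0,0,0],1],
  [[0,0,0.0025],[0,0,0],1],
  [[0,0,0],[0,0,0],1],
  [[0,0,0],[0,0,0],1],
])

```text
t: 20.55
tool_pos: [522.4, -152.1, 28.0]
tcp_rot: [-3.141, -0.0, 1.399]
force: [0.1, -0.2, -2.4]
width: 58.9
gripper_force: 54.5
```

>>> send_rows([
  [[0,0,0.003],[0,0,0],1],
  [[0,0,0.002],[0,0,0],1],
  [[0,0,0.001],[0,0,0],1],
  [[0,0,0],[0,0,0],1],
  [[0,0,0],[0,0,0],1],
])

```text
t: 20.97
tool_pos: [522.4, -152.1, 23.6]
tcp_rot: [-3.141, -0.0, 1.399]
force: [0.5, 0.4, -2.1]
width: 59.0
gripper_force: 54.5
```

>>> send_rows([
  [[0,0,0.001],[0,0,0],1],
  [[0,0,0.001],[0,0,0],1],
  [[0,0,0],[0,0,0],1],
])

```text
t: 21.22
tool_pos: [522.5, -152.1, 23.2]
tcp_rot: [-3.141, 0.0, 1.399]
force: [-7.4, 2.7, 15.0]
width: 58.7
gripper_force: 56.4
```

Floor contact with no jamming. Releasing and rising.

>>> send_rows([
  [[0,0,0],[0,0,0],0.25],
  [[0,0,0],[0,0,0],0.1],
  [[0,0,0],[0,0,0],0],
  [[0,0,0],[0,0,0],0],
  [[0,0,-0.02],[0,0,0],0],
  [[0,0,-0.04],[0,0,0],0],
  [[0,0,-0.05],[0,0,0],0],
  [[0,0,-0.05],[0,0,0],0],
  [[0,0,0],[0,0,0],0],
  [[0,0,0],[0,0,0],0],
])

```text
t: 22.05
tool_pos: [523.3, -152.4, 144.0]
tcp_rot: [3.138, 0.001, 1.399]
force: [-1.4, 0.0, -0.6]
width: 85.2
gripper_force: 0.0
```

```bash
python3 - <<'E'
from h import *
cart("scene",[522.5,-151.7,1.4],20);cart("wrist",[522.5,-151.7,1.4],20)
d=R.from_euler('z',1.4).apply([-176,0,0])+[522.5,-151.7,0];print(d)
plan([d[0],d[1],140],yaw=1.400)
E
```

```text
scene cart [ 520.774 -158.666    1.427] cost 261.9 of 1397.0
wrist cart [ 522.433 -153.733    1.393] cost 88.6 of 10646.0
[ 492.58578285 -325.13915248    0.        ]
t 22.15 pos [ 522.1 -151.9  141.3] rpy [-3.1402e+00 -2.0000e-04  1.3991e+00] F [ 0.3 -1.7 -0. ] w 85.5 gf 0.0
 shift mm [-175.7    0.5    1.2] units [-0.2342  0.0007  0.0017] | after-turn units [-0.2342  0.0005  0.0017] | turn rad [-0.0014 -0.0002 -0.0009] units [-0.0018 -0.0002 -0.0011]
```

>>> send_rows([
  [[-0.0335,0,0],[0,0,0],0],
  [[-0.0335,0,0],[0,0,0],0],
  [[-0.0335,0,0],[0,0,0],0],
  [[-0.0335,0,0],[0,0,0],0],
  [[-0.0335,0,0],[0,0,0],0],
  [[-0.0335,0,0],[0,0,0],0],
  [[-0.0335,0,0],[0,0,0],0],
  [[0,0,0],[0,0,0],0],
  [[0,0,0],[0,0,0],0],
  [[0,0,0],[0,0,0],0],
])

```text
t: 22.98
tool_pos: [492.1, -324.7, 140.8]
tcp_rot: [-3.139, -0.001, 1.399]
force: [-0.8, 0.1, -0.4]
width: 85.3
gripper_force: 0.0
```

```bash
python3 - <<'E'
from h import *
plan([493.8,-324,25],yaw=1.400)
E
```

```text
t 22.98 pos [ 492.1 -324.7  140.8] rpy [-3.1393e+00 -1.1000e-03  1.3990e+00] F [-0.8  0.1 -0.4] w 85.3 gf 0.0
 shift mm [  0.8   1.8 115.8] units [0.0011 0.0024 0.1544] | after-turn units [0.0013 0.002  0.1545] | turn rad [-0.0022 -0.0011 -0.001 ] units [-0.0029 -0.0015 -0.0012]
```

>>> send_rows([
  [[0.001,0.002,0.03],[0,0,0],0],
  [[0,0,0.035],[0,0,0],0],
  [[0,0,0.035],[0,0,0],0],
  [[0,0,0.03],[0,0,0],0],
  [[0,0,0.0245],[0,0,0],0],
  [[0,0,0],[0,0,0],0.4],
  [[0,0,0],[0,0,0],0.6],
  [[0,0,0],[0,0,0],1],
  [[0,0,0],[0,0,0],1],
  [[0,0,0],[0,0,0],1],
], force=60)

```text
t: 23.82
tool_pos: [493.7, -325.0, 28.0]
tcp_rot: [-3.141, 0.001, 1.399]
force: [-9.0, 5.5, 11.6]
width: 32.6
gripper_force: 58.5
```

>>> send_rows([
  [[0,0,0],[0,0,0],1],
  [[0,0,0],[0,0,0],1],
])

```text
t: 23.98
tool_pos: [493.8, -325.1, 28.0]
tcp_rot: [-3.141, 0.001, 1.399]
force: [-9.6, 3.3, 11.9]
width: 32.3
gripper_force: 58.5
```

>>> send_rows([
  [[0.006,0,0],[0,0,0],1],
  [[0.007,0,0],[0,0,0],1],
  [[0.007,0,0],[0,0,0],1],
  [[0.007,0,0],[0,0,0],1],
  [[0.007,0,0],[0,0,0],1],
  [[0.007,0,0],[0,0,0],1],
  [[0.007,0,0],[0,0,0],1],
  [[0.002,0,0],[0,0,0],1],
  [[0,0,0],[0,0,0],1],
  [[0,0,0],[0,0,0],1],
])

```text
t: 24.82
tool_pos: [499.9, -289.5, 28.1]
tcp_rot: [3.141, 0.003, 1.399]
force: [-12.3, -7.9, 8.9]
width: 32.5
gripper_force: 59.2
```

>>> send_rows([
  [[0.002,0,0],[0,0,0],1],
  [[0.001,0,0],[0,0,0],1],
  [[0,0,0],[0,0,0],1],
])

```text
t: 25.07
tool_pos: [500.0, -289.3, 28.2]
tcp_rot: [3.14, 0.006, 1.399]
force: [-14.9, -24.2, 4.9]
width: 32.1
gripper_force: 59.1
```

Hard stop reached: 36 mm of travel, with force rising and no further motion. Easing off, releasing and rising.

>>> send_rows([
  [[-0.002,0,0],[0,0,0],1],
  [[-0.001,0,0],[0,0,0],1],
  [[0,0,0],[0,0,0],0.3],
  [[0,0,0],[0,0,0],0],
  [[0,0,0],[0,0,0],0],
  [[0,0,-0.03],[0,0,0],0],
  [[0,0,-0.05],[0,0,0],0],
  [[0,0,-0.05],[0,0,0],0],
  [[0,0,-0.03],[0,0,0],0],
  [[0,0,0],[0,0,0],0],
])

```text
t: 25.9
tool_pos: [502.3, -288.8, 152.0]
tcp_rot: [3.134, 0.003, 1.4]
force: [0.3, -0.1, -0.3]
width: 85.4
gripper_force: 0.0
```

>>> send_rows([
  [[-0.04,0,0],[0,0,0],0],
  [[-0.04,0,0],[0,0,0],0],
  [[0,0,0],[0,0,0],0],
  [[0,0,0],[0,0,0],0],
  [[0,0,0],[0,0,0],0],
])

```text
t: 26.32
tool_pos: [490.1, -346.6, 145.7]
tcp_rot: [-3.141, -0.001, 1.399]
force: [-0.2, 0.3, 0.5]
width: 85.1
gripper_force: 0.0
```

```bash
python3 - <<'E'
from h import *
plan([500,-289,140],1.4)
cart("top",[522.5,-151.7,1.4],20)
for n in("top","scene"):
    c=robot.camera(n);im=c["image"];g=cv2.inRange(im,(0,0,110),(70,70,255))
    P=proj(c,place([522.5,-151.7,1.4],np.array([[-140,0,45.],[-176,0,45]])))
    k=np.zeros_like(g);cv2.circle(k,tuple(int(v) for v in P.mean(0)),35,255,-1);g&=k
    _,l,st,ce=cv2.connectedComponentsWithStats(g);i=1+np.argmax(st[1:,4]);print(n,"knob",ce[i],"home/out",P.round(1).tolist())
    o=cv2.inRange(cv2.cvtColor(im,cv2.COLOR_BGR2HSV),(10,150,100),(22,255,255));o0=cv2.inRange(cv2.cvtColor(cv2.imread(f"pics/{n}0.png"),cv2.COLOR_BGR2HSV),(10,150,100),(22,255,255))
    w=proj(c,[[519,342,40]])[0].astype(int);sl=np.s_[w[1]-45:w[1]+45,w[0]-40:w[0]+40]
    print("orange px diff",int((o[sl]!=o0[sl]).sum()),"of",int((o0[sl]>0).sum()))
E
```

```text
t 26.32 pos [ 490.1 -346.6  145.7] rpy [-3.1406e+00 -6.0000e-04  1.3991e+00] F [-0.2  0.3  0.5] w 85.1 gf 0.0
 shift mm [58.4 -0.1  5.7] units [ 0.0779 -0.0002  0.0076] | after-turn units [ 0.0779 -0.0001  0.0076] | turn rad [-0.001  -0.0006 -0.0009] units [-0.0013 -0.0008 -0.0012]
top cart [ 521.013 -157.978    1.382] cost 234.3 of 1379.0
top knob [454.65693431 199.09489051] home/out [[454.2, 199.2], [468.9, 201.4]]
orange px diff 3 of 180
scene knob [137.91573034 284.42696629] home/out [[137.9, 284.5], [121.6, 289.5]]
orange px diff 4 of 244
```

Knob home in both cameras, orange unmoved and the clamp shut over the cartridge, so I'm handing in.

```bash
python3 -c "
from workcell import robot
print(robot.job_done())"
```

```text
the job is handed in; nothing more can be done
None
```

The job is handed in (no verdict returned): the blue cartridge was laid on the reader pad and is now in the nest with the knob pushed home; the orange cartridge is unmoved, and I did not re-measure the grey one at the end.

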